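# Show the bearing ball to the webcam

### The arm

A 6-joint arm with a two-finger parallel gripper is mounted at the origin on the work surface. World frame = base frame: x ahead of the robot, y to its left, z up, the work surface at z = 0. Lengths are in m, angles in degrees, forces in N, time in s.
With the tool pointing down it reaches from about 0.35 to 0.875 m from the base axis. Payload 4.2 kg.
Tool frame: the origin (TCP) lies between the finger pads; the fingertips stand 17 mm ahead of it and the grasp point (between the pads) lies 2 mm behind it; z points along the fingers, y is the line along which they close (so a half turn about z gives the same grasp; the last joint's range is limited). The gripper opens to 87 mm and grips with 3 to 60 N. Pads are 19 mm wide; open, the fingers measure 117 mm over their backs; the gripper's body (75 mm by 190 mm) begins 51 mm behind the grasp point.
Start: joints at [79.847, 22.042, 0.453, 0, -68.411, -14.817], TCP at [0.264, 0.567, 0.215] pointing down, gripper open.
Joint ranges: [-179.83, 179.83], [-69.29, 118.12], [-61.27, 80.66], [-181.25, 117.63], [-171.15, -9.14], [-177.46, 177.46]. Speed limits (degrees/s): [159.86, 159.86, 180, 180, 180, 180].

### API

Orientations are given as a 3x3 rotation matrix whose columns are the frame's x, y, z axes.
In Python, from station import sense, capture, r, masks_of gives the robot as it stands.
- The arm moves only by the tool apply_moves, never from a script. Its argument "steps" is a list that holds one entry, the list of rows, each a list of 7 numbers: the opening, from 0 (shut) to 1 (fully open), then the shift along the tool's x, y, z in mm, then the turn, a rotation vector about the tool's x, y, z in rad. A call has 1 to 12 rows; each row shifts and turns the commanded pose from where the row before left it, along the tool's axes as they then stand; what a row does not reach is not made up. A row lasts 1/8 s, in which the tool goes at most 62.5 mm and 10.7 degrees, less where a joint would pass 70% of its speed; a pose out of reach is approached as far as the arm can. A call with a gripper value outside its range is refused whole. The fingers move at their own pace and stop on an object; the grip force is fixed at half the most. Time passes only in rows, so rows that do not move let the fingers close. It gives the time, the measured TCP pose, the force and the opening at its end, in the units of the state.
- sense(): the state, without advancing time (a new reading comes with each control period).
- capture(name): name is "scene" or "top" or "wrist"; returns a dict with "color" (420x560x3 uint8, red, green, blue), "vfov" (degrees; the focal length in pixels is half the picture's height over the tangent of half this angle, whatever the lens; pixels are square), "cx", "cy" (the principal point, pixels), "T" (4x4, takes a point from camera to world coordinates). Camera axes: x right, y down, z forward; pixel columns grow to the right and rows downward; lengths in m; the calibration is good to about 2 mm. The wrist camera is an equidistant fisheye: a pixel r from the principal point sees the ray r / f radians off the axis. A picture is of the moment at which its call begins. There is no depth.
- r.finish_job(): hands the job in, once; it reports no verdict.
Trained networks look in a picture, given as the dict that the camera call returned (one of the last four; its "shot" number tells which), for a name from the list of things; names that differ only in an ending like _2 or _b are one class to them, and where a whole thing is asked for, a point or a joint stands for the part that bears it (a point fixed in the world has none). Each returns a list of dicts, best first, with "confidence" (0 to 1); they miss things now and then, are a little off and sometimes report something else, mostly with a low value. They report only what shows in the picture. A call takes as long as a camera call. They do not tell look-alikes from the thing itself.
- masks_of(picture, thing): "pixels" (420x560 bool, what is visible of it) and "box" ([left, top, width, height] in pixels, round what is visible of it).
The state is a dict: "time_s": time; "joints": joint angles; "joint_velocities": joint speeds; "effort": joint torques, N m; "tcp_pos": TCP position; "ee_rot": TCP orientation; "wrist_force": force on the tool from outside, world axes, zero at the start; "moment": the same for the moment, N m; "gripper_width": opening from 0.0 (shut) to 1.0 (fully open).
Only numpy, scipy, OpenCV 4.12 (cv2) and the standard library are available. Lean on these libraries where they do the work, as an engineer would, in place of code of your own. Each camera call takes 0.05 s, during which the arm holds its last target. There are 200 camera calls.

### The job

Take the larger of the two steel balls off its ring stand and set it in the round pocket of the sample tray standing on the desk. Then lift the tray by its upright handle and carry it level to the webcam, the ball loose in its pocket, and finish while still holding it there, level and steady: the ball straight in front of the lens, at lens height and about 10 cm away, the pocket end towards the webcam and the handle behind the ball. Do not bump the webcam, and leave the smaller ball and the other desk things where they are.

Things in the scene. Friction and masses are not known exactly. Their poses are not given: they have to be found in the camera images.
- tray: Loose aluminium tray, 190 x 90 x 9 mm, 0.34 kg. Origin: centre of its underside; z up, x along its length to the pocket end (two thin dark lines mark the other end). Black upright handle at the centre: 36 mm (x) by 16 mm (y), top 61 mm above the underside. Round pocket, 40 mm across, 4 mm deep, flat black floor; the ball rolls out if the tray tips about 35 degrees or is jerked.
- pocket (a point): Centre of the floor of the tray's pocket, 55 mm from the handle's centre along the tray's x, 5 mm above the tray's underside. A ball lying in the pocket has its centre 20 mm above this.
- tray_handle (a point): Point inside the tray's handle, on its vertical axis, 45 mm above the tray's underside (16 mm below the handle's top); grip here across the 16 mm thickness, fingers closing along the tray's y.
- big_ball_center (a point): Centre of the larger polished steel ball, 40 mm in diameter, about 0.26 kg, loose. At the start it sits on one of two identical black ring stands, its centre about 28 mm above the desk.
- big_ball: The larger steel ball itself (its origin and axes turn with it as it rolls; use its centre point instead).
- small_ball_center (a point): Centre of the smaller steel ball, 25 mm in diameter, 64 g, loose on the other ring stand, its centre about 19 mm above the desk. Leave it there.
- stand_a: One of two identical black ring stands fixed on the desk: 28 mm across, hole 18 mm across, 10 mm high. Origin: centre of its underside. Either ball may be on it.
- stand_b: The other ring stand, the same as the first.
- webcam: Webcam fixed on the desk at its far side: round foot 84 mm across, 12 mm high, thin pole, black head 30 x 90 x 30 mm centred 170 mm above the desk. Origin: centre of the foot's underside; z is up; it looks along its own -x, roughly towards the robot.
- lens (a point): Front of the webcam's lens, 22 mm ahead of the pole's axis, 170 mm above the desk; axes as the webcam's, so the view goes along -x and the ball belongs at x = -100 mm, y = 0, z = 0 here.
- stapler: Stapler, 130 x 36 x 50 mm, loose. Origin: centre of its underside. Leave alone.
- mug: White mug, 80 mm across, 95 mm high, handle at its +y, loose. Origin: centre of its underside. Leave alone.
- calculator: Grey calculator, 150 x 100 x 17 mm, loose. Origin: centre of its underside. Leave alone.
- note_block: Note block, 75 x 75 x 22 mm, loose. Origin: centre of its underside. Leave alone.
Things that resemble listed ones, but are neither listed nor needed, are in the scene too. Of the things shaped like the tray, the aluminium one is meant.

How it is judged (in metres and radians):
On the way, in this order (a step that is already met when the one before it is completed fails the run):
1. the larger ball lies in the pocket of the tray, let go, with the tray standing on the desk (x of big_ball_center in the frame of tray between 0.042 and 0.068 m and y of big_ball_center in the frame of tray between -0.013 and 0.013 m and z of big_ball_center in the frame of tray between 0.018 and 0.03 m and contact force between big_ball and the fingers below 0.2 N and height (world z) of tray below 0.006 m), for 0.2 s.
2. the tray is lifted by the fingers with the ball in its pocket (x of big_ball_center in the frame of tray between 0.042 and 0.068 m and y of big_ball_center in the frame of tray between -0.013 and 0.013 m and z of big_ball_center in the frame of tray between 0.018 and 0.03 m and contact force between big_ball and the fingers below 0.2 N and height (world z) of tray above 0.05 m and contact force between tray and the fingers above 2 N), for 0.2 s.
At the end, for the whole second after the job is handed in: Fingers hold the tray 10 cm or more up, level within 6 deg, still, clear of the webcam; big ball free in the pocket, 7 to 13 cm ahead of the lens, within 2 cm sideways and in height; pocket end towards the webcam within 25 deg (x of big_ball_center in the frame of tray between 0.042 and 0.068 m and y of big_ball_center in the frame of tray between -0.013 and 0.013 m and z of big_ball_center in the frame of tray between 0.018 and 0.03 m and contact force between big_ball and the fingers below 0.2 N and x of big_ball_center in the frame of lens between -0.13 and -0.07 m and y of big_ball_center in the frame of lens between -0.02 and 0.02 m and z of big_ball_center in the frame of lens between -0.02 and 0.02 m and x of tray_handle in the frame of lens below -0.105 m and angle between the x axis of tray and the x axis of webcam, either way round below 0.45 rad and angle between tray's own z axis and vertical below 0.105 rad and height (world z) of tray above 0.1 m and contact force between tray and the fingers above 2 N and contact force between tray and webcam below 0.2 N and linear speed of tray below 0.03 m/s and linear speed of big_ball below 0.06 m/s); the arm keeps its last pose, push and grip.
It fails at once if the tray is tipped more than 23 degrees (angle between tray's own z axis and vertical above 0.4 rad).
It fails at once if the webcam is bumped (contact force between webcam and anything else above 3 N).
It fails at once if the smaller ball is moved off its stand (distance of small_ball_center from where it was at the start of the episode above 0.012 m).
It fails at once if the stapler, mug, calculator or note block is pushed away (distance of any of stapler, mug, calculator, note_block from where it was at the start of the episode above 0.03 m).
It also fails if it takes over 69 s, if anything falls off the work surface, if the arm or the gripper's body presses on something with over 40 N, if the wrist force passes 120 N, or if a joint passes its speed limit or range.

## Working session

There is one attempt and no reset: what is moved stays moved. The work goes in short steps, Python scripts to look and compute and a tool call to move; the robot and the scene stay as the last step left them, time stands still between calls to the robot, and variables do not carry over. Pictures are saved under pics/ and viewed, on a budget of 10 in all, crops included, one or two more only if the job needs it, and the job is handed in when it is done.

Besides the shell and the picture viewer there is one more tool, called after ">>>" by a JSON object that holds its "name" and its "arguments". apply_moves: Moves the arm, as the interface text tells. Its arguments: {"type":"object","properties":{"steps":{"type":"array","items":{"type":"array","items":{"type":"array","items":{"type":"number"}}}}},"required":["steps"]}

```bash
mkdir -p pics
cat > h.py <<'E'
import numpy as np, cv2
from station import sense, capture, r, masks_of
def ray(p,u,v):
    f=210/np.tan(np.radians(p["vfov"])/2)
    d=np.array([(u-p["cx"])/f,(v-p["cy"])/f,1.])
    T=np.array(p["T"])
    return T[:3,3],T[:3,:3]@(d/np.linalg.norm(d))
def wray(p,u,v):
    f=210/np.tan(np.radians(p["vfov"])/2)
    a=np.array([u-p["cx"],v-p["cy"]]);n=np.hypot(*a);t=n/f
    d=np.r_[a/max(n,1e-9)*np.sin(t),np.cos(t)]
    T=np.array(p["T"]);return T[:3,3],T[:3,:3]@d
def at(p,u,v,z,fn=ray):
    o,d=fn(p,u,v);return o+d*(z-o[2])/d[2]
def proj(p,X):
    f=210/np.tan(np.radians(p["vfov"])/2);T=np.array(p["T"])
    c=T[:3,:3].T@(np.array(X)-T[:3,3]);return p["cx"]+f*c[0]/c[2],p["cy"]+f*c[1]/c[2]
def save(p,n):
    cv2.imwrite("pics/"+n,cv2.cvtColor(p["color"],cv2.COLOR_RGB2BGR))
E
python3 - <<'E'
from h import *
np.set_printoptions(precision=4,suppress=True)
a=capture("top");b=capture("scene")
im=[a,b]
save(a,"top.png");save(b,"scene.png")
for n,p in(("top",a),("scene",b)):
    print(n,p["vfov"],np.array(p["T"]).round(3).tolist())
    for t in("tray","pocket","big_ball","small_ball_center","stand_a","webcam","stapler","mug","calculator","note_block"):
        try:
            for m in masks_of(p,t):
                ys,xs=np.nonzero(m["pixels"]);c=(xs.mean(),ys.mean())
                print(t,round(m["confidence"],2),m["box"],np.round(c,1),at(p,*c,0.01)[:2])
        except Exception as e: print(t,e)
print(sense()["ee_rot"])
E
```

```text
top 45.501251760091726 [[0.011, -0.997, 0.072, 0.446], [-1.0, -0.012, -0.005, 0.024], [0.006, -0.072, -0.997, 1.604], [0.0, 0.0, 0.0, 1.0]]
tray 0.92 [210.7, 185.6, 35.8, 55.3] [226.1 210.7] [0.5571 0.2052]
tray 0.88 [261.3, 243.2, 44.0, 65.4] [283.3 274.9] [0.3557 0.0204]
tray 0.64 [174.6, 274.6, 66.5, 38.3] [206.  294.1] [0.2929 0.2635]
pocket 0.73 [211.5, 179.8, 30.6, 62.1] [226.6 210.4] [0.5578 0.2036]
pocket 0.69 [173.2, 276.9, 68.2, 35.7] [206.1 294.3] [0.2923 0.2629]
pocket 0.65 [257.7, 242.2, 52.3, 68.2] [283.1 275.4] [0.354  0.0211]
big_ball 0.61 [318.4, 224.4, 13.6, 9.9] [322.8 230.6] [ 0.4972 -0.1037]
small_ball_center 0.6 [381.8, 234.1, 9.3, 10.9] [387.8 239. ] [ 0.4728 -0.3105]
webcam 0.89 [300.7, 129.6, 29.2, 31.6] [313.2 145.2] [ 0.7719 -0.0711]
webcam 0.45 [211.5, 179.8, 32.6, 57.8] [226.4 210.1] [0.5589 0.2044]
stapler 0.63 [357.0, 156.0, 16.5, 44.4] [361.6 179.4] [ 0.6629 -0.2271]
mug 0.51 [390.4, 150.1, 49.3, 56.6] [414.1 178. ] [ 0.6693 -0.396 ]
calculator 0.71 [388.5, 147.6, 53.7, 61.0] [414.2 178. ] [ 0.6692 -0.3962]
calculator 0.21 [357.4, 158.1, 14.9, 42.6] [3
[... 621 characters left out ...]
1.3] [212.7 210.4] [0.3589 0.0149]
big_ball 0.52 [216.0, 243.7, 17.8, 20.2] [221.7 253.4] [ 0.485  -0.0947]
small_ball_center 0.64 [158.6, 300.0, 11.6, 12.8] [162.6 304.8] [ 0.4669 -0.3079]
stand_a 0.49 [161.5, 310.3, 9.1, 5.4] [163.9 310.8] [ 0.4818 -0.3185]
webcam 0.72 [296.6, 240.8, 29.5, 73.9] [312.5 283.1] [ 0.7422 -0.0316]
stapler 0.85 [218.4, 294.8, 48.0, 46.8] [243.4 319.7] [ 0.66   -0.2221]
mug 0.65 [343.3, 143.2, 33.1, 43.0] [357.2 162.4] [0.6101 0.4587]
calculator 0.93 [162.1, 357.6, 65.6, 46.4] [198.2 380.3] [ 0.6706 -0.4018]
note_block 0.92 [268.3, 251.2, 36.5, 36.7] [282.9 269.3] [ 0.6537 -0.0406]
[[ 0.9065 -0.4221  0.    ]
 [-0.4221 -0.9065  0.0001]
 [-0.     -0.0001 -1.    ]]
```

Run:
```python
import cv2
a=cv2.imread("pics/top.png")[110:330,150:460];b=cv2.imread("pics/scene.png")
cv2.imwrite("pics/topc.png",cv2.resize(a,None,fx=2.55,fy=2.55,interpolation=cv2.INTER_CUBIC))
cv2.imwrite("pics/scc.png",cv2.resize(b[120:420,140:400],None,fx=2,fy=2,interpolation=cv2.INTER_CUBIC))
```

```text
(no output)
```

View pics/topc.png

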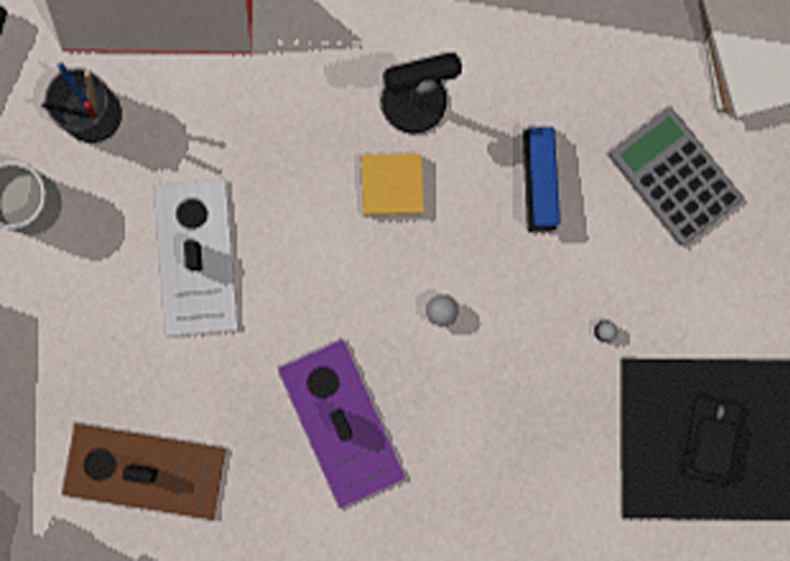

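View pics/scc.png

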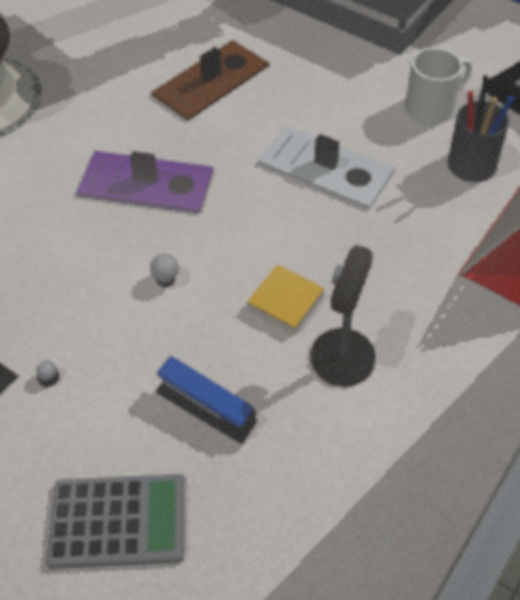

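Candidates:
- **Tray:** the aluminium (grey) one is at top px (226,211). The look-alikes are purple (283,275) and brown (206,294).
- **Ball:** the big one is at (323,231), the small one at (388,239).

I choose the grey tray, with its pocket towards the far side, and the ball at (323,231).

Next I refine the numbers and make one close crop.

Run:
```python
from h import *
np.set_printoptions(precision=4,suppress=True)
a=capture("top");b=capture("scene")
def m(p,t,near):
    L=masks_of(p,t);best=min(L,key=lambda k:np.hypot(k["box"][0]+k["box"][2]/2-near[0],k["box"][1]+k["box"][3]/2-near[1]))
    return best["pixels"],best["box"]
# ball: triangulate
def tri(rs):
    A=0;y=0
    for o,d in rs:
        P=np.eye(3)-np.outer(d,d);A=A+P;y=y+P@o
    return np.linalg.solve(A,y)
c=[]
for p,n in((a,(323,231)),(b,(222,254))):
    k,bx=m(p,"big_ball",n);ys,xs=np.nonzero(k);c.append((xs.mean(),ys.mean()));print(bx,c[-1],at(p,*c[-1],.028))
print("ball tri",tri([ray(a,*c[0]),ray(b,*c[1])]))
# tray rectangle by brightness mask
k,_=m(a,"tray",(226,211));pts=np.argwhere(k)[:,::-1].astype(np.float32)
rc=cv2.boxPoints(cv2.minAreaRect(pts));W=np.array([at(a,*q,.009)[:2] for q in rc]);print("tray corners",W,W.mean(0))
g=cv2.cvtColor(a["color"],cv2.COLOR_RGB2GRAY)
for nm,(x0,x1,y0,y1),z,th in(("pocket",(216,236,186,202),.005,75),("handle",(218,232,202,218),.061,60)):
    s=g[y0:y1,x0:x1];ys,xs=np.nonzero(s<th);q=(xs.mean()+x0,ys.mean()+y0);print(nm,q,len(xs),at(a,*q,z))
# webcam
for p,n in((a,(313,145)),(b,(312,280))):
    k,bx=m(p,"webcam",n);print("webcam",bx)
def crop(p,x,y,w,h,f): return cv2.resize(p["color"][y:y+h,x:x+w],None,fx=f,fy=f,interpolation=cv2.INTER_CUBIC)
im=np.hstack([crop(a,290,122,50,60,8),crop(b,285,230,50,60,8)])
cv2.imwrite("pics/cam.png",im[:,:,::-1])
```

```text
Traceback (most recent call last):
ValueError: min() iterable argument is empty
```

```bash
cat > m1.py <<'E'
from h import *
np.set_printoptions(precision=4,suppress=True)
a=capture("top");b=capture("scene")
g=cv2.cvtColor(a["color"],cv2.COLOR_RGB2GRAY)
def m(p,names,near):
    for t in names:
        L=masks_of(p,t)
        if L:
            k=min(L,key=lambda k:np.hypot(k["box"][0]+k["box"][2]/2-near[0],k["box"][1]+k["box"][3]/2-near[1]))
            if np.hypot(k["box"][0]+k["box"][2]/2-near[0],k["box"][1]+k["box"][3]/2-near[1])<20: return k["pixels"],k["box"]
    return None,None
for p,n in((a,(323,231)),(b,(222,254))):
    k,bx=m(p,["big_ball","big_ball_center","small_ball_center"],n)
    if k is not None:
        ys,xs=np.nonzero(k);c=(xs.mean(),ys.mean());print(bx,c,at(p,*c,.028))
k,_=m(a,["tray","pocket","tray_handle"],(226,211));
if k is not None:
    pts=np.argwhere(k)[:,::-1].astype(np.float32)
    rc=cv2.boxPoints(cv2.minAreaRect(pts));W=np.array([at(a,*q,.009)[:2] for q in rc]);print("tray corners",W,W.mean(0))
for nm,(x0,x1,y0,y1),z,th in(("pocket",(216,236,186,202),.005,75),("handle",(218,232,202,218),.061,60)):
    s=g[y0:y1,x0:x1];ys,xs=np.nonzero(s<th);q=(xs.mean()+x0,ys.mean()+y0);print(nm,q,len(xs),at(a,*q,z))
def crop(p,x,y,w,h,f): return cv2.resize(p["color"][y:y+h,x:x+w],None,fx=f,fy=f,interpolation=cv2.INTER_CUBIC)
im=np.hstack([crop(a,290,122,50,60,8),crop(b,285,230,50,60,8)])
cv2.imwrite("pics/cam.png",im[:,:,::-1])
E
python3 m1.py
```

```text
[316.9, 222.7, 15.4, 15.5] (np.float64(323.1015625), np.float64(230.96875)) [ 0.4954 -0.1031  0.028 ]
[216.7, 241.1, 13.0, 18.9] (np.float64(221.94078947368422), np.float64(253.35526315789474)) [ 0.4953 -0.1039  0.028 ]
tray corners [[0.6502 0.26  ]
 [0.6588 0.1663]
 [0.469  0.148 ]
 [0.4606 0.2409]] [0.5597 0.2038]
pocket (np.float64(224.83177570093457), np.float64(193.48598130841123)) 107 [0.6126 0.211  0.005 ]
handle (np.float64(225.31884057971016), np.float64(209.65217391304347)) 69 [0.5566 0.202  0.061 ]
```

View pics/cam.png

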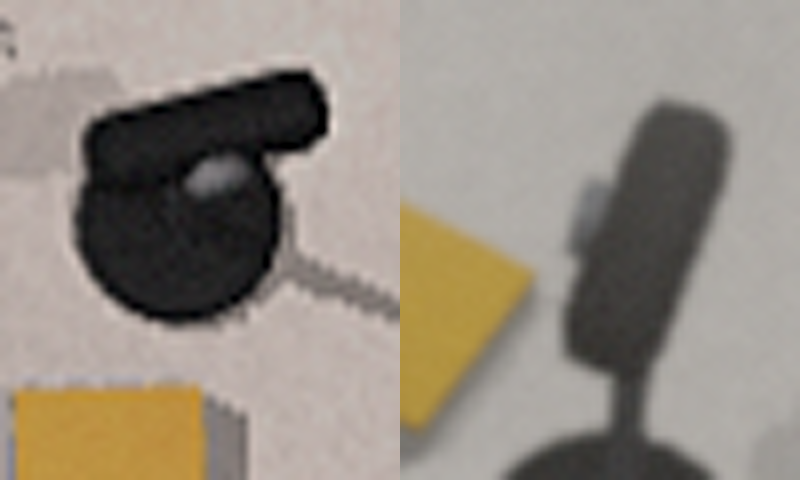

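Left (top view): the head bar rises to the right at about 14°, with the lens tip near top px (317,145.5). Right (scene view): the lens front is near px (307.5,258).

Run:
```python
from h import *
np.set_printoptions(precision=4,suppress=True)
a=capture("top");b=capture("scene")
print("lens",at(a,317.1,145.2,.17),at(b,307.5,257.8,.17))
L=at(a,300.8,138,.185);R=at(a,328.3,131,.185);d=(L-R);print("head far edge",L,R,"webcam y dir",d,"yaw",np.degrees(np.arctan2(-d[0],d[1])))
print("foot",at(a,312.1,150,.012))
s=sense();print(s["tcp_pos"],s["time_s"])
# rotation of tool
p=np.array([0.495,-0.1035]);R=np.array(s["ee_rot"]);print("shift to ball in tool mm",R.T@(np.r_[p,.20]-s["tcp_pos"])*1e3)
```

```text
lens [ 0.7393 -0.0728  0.17  ] [ 0.7439 -0.0755  0.17  ]
head far edge [ 0.7566 -0.0248  0.185 ] [ 0.778  -0.1037  0.185 ] webcam y dir [-0.0214  0.0789  0.    ] yaw 15.173072786673307
foot [ 0.7558 -0.0674  0.012 ]
[0.2638 0.5666 0.2148] 1.6
shift to ball in tool mm [492.4708 509.8485  14.7336]
```

>>> {"name": "apply_moves", "arguments": {"steps": [[[1,20,20,0,0,0,0],[1,30,32,0,0,0,0],[1,35,36,0,0,0,0],[1,36,38,0,0,0,0],[1,36,38,0,0,0,0],[1,36,38,0,0,0,0],[1,36,38,0,0,0,0],[1,36,38,0,0,0,0],[1,36,38,0,0,0,0],[1,36,38,0,0,0,0],[1,36,38,0,0,0,0],[1,36,38,0,0,0,0]]]}}

```text
time_s: 3.1
tcp_pos: [0.4535, 0.0025, 0.2152]
ee_rot: [[0.907, -0.422, 0.001], [-0.422, -0.907, 0.0], [0.001, -0.001, -1.0]]
wrist_force: [0.3, 0.2, -0.2]
gripper_width: 1.003
```

>>> {"name": "apply_moves", "arguments": {"steps": [[[1,35,36,0,0,0,0],[1,30,32,0,0,0,0],[1,18,16,0,0,0,0],[1,0,0,0,0,0,-0.12],[1,0,0,0,0,0,-0.15],[1,0,0,0,0,0,-0.15],[1,0,0,0,0,0,-0.12],[1,0,0,0,0,0,0],[1,0,0,0,0,0,0]]]}}

```text
time_s: 4.22
tcp_pos: [0.4929, -0.1071, 0.2148]
ee_rot: [[0.995, 0.102, 0.0], [0.102, -0.995, 0.0], [0.0, 0.0, -1.0]]
wrist_force: [0.1, 0.5, -0.3]
gripper_width: 0.998
```

Run:
```python
from h import *
np.set_printoptions(precision=4,suppress=True)
s=sense();w=capture("wrist");save(w,"w1.png")
print(s["time_s"],s["tcp_pos"],np.array(s["ee_rot"]),s["joints"]);print(w["vfov"],np.array(w["T"]))
for t in("big_ball","big_ball_center","webcam","tray"):
    for k in masks_of(w,t):
        ys,xs=np.nonzero(k["pixels"]);c=(xs.mean(),ys.mean());print(t,round(k["confidence"],2),k["box"],c,at(w,*c,.028,wray))
```

```text
4.225 [ 0.4929 -0.1071  0.2148] [[ 0.9948  0.1023  0.0002]
 [ 0.1023 -0.9948  0.    ]
 [ 0.0002  0.     -1.    ]] [  6.2158  10.2422 -16.1383   0.0009 -63.6098  89.656 ]
65.70646984690485 [[ 0.1028 -0.9514 -0.2902  0.5735]
 [-0.9947 -0.0982 -0.0303 -0.098 ]
 [ 0.0003  0.2918 -0.9565  0.3854]
 [ 0.      0.      0.      1.    ]]
big_ball 0.92 [260.4, 168.5, 36.0, 35.5] (np.float64(279.58892438764644), np.float64(184.81150159744408)) [ 0.4955 -0.1033  0.028 ]
big_ball 0.64 [28.5, 46.9, 63.6, 138.3] (np.float64(61.5891861761427), np.float64(117.35242474916387)) [0.5606 0.1836 0.028 ]
big_ball_center 0.73 [266.0, 165.5, 31.0, 41.7] (np.float64(279.80809128630705), np.float64(184.56016597510373)) [ 0.4958 -0.1035  0.028 ]
tray 0.81 [26.2, 48.7, 68.4, 141.3] (np.float64(61.711922340716434), np.float64(116.97621000820345)) [0.5611 0.1834 0.028 ]
tray 0.6 [7.1, 245.9, 34.3, 27.7] (np.float64(19.187697160883282), np.float64(259.282334384858)) [0.3418 0.3005 0.028 ]
```

View pics/w1.png

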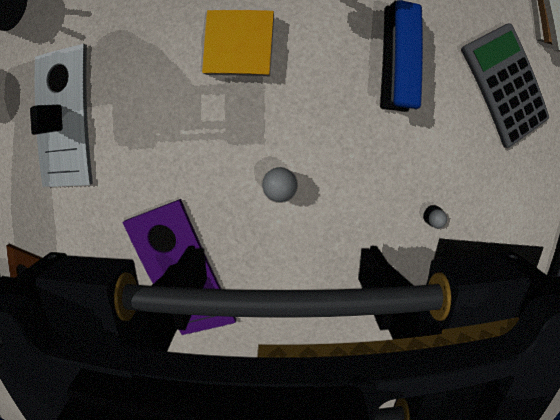

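The wrist view shows the big ball at (280,185), resting on its stand between the fingers. The wrist, top and scene estimates agree within 1 mm, so I descend.

>>> {"name": "apply_moves", "arguments": {"steps": [[[1,3,-3.3,20,0,0,0],[1,0,0,35,0,0,0],[1,0,0,40,0,0,0],[1,0,0,35,0,0,0],[1,0,0,25,0,0,0],[1,0,0,15,0,0,0],[1,0,0,8,0,0,0],[1,0,0,4,0,0,0],[1,0,0,0,0,0,0],[1,0,0,0,0,0,0]]]}}

```text
time_s: 5.72
tcp_pos: [0.496, -0.1034, 0.0334]
ee_rot: [[0.995, 0.104, 0.001], [0.104, -0.995, 0.0], [0.001, 0.0, -1.0]]
wrist_force: [-0.9, -0.0, 0.2]
gripper_width: 1.006
```

>>> {"name": "apply_moves", "arguments": {"steps": [[[0.6,0,0,0,0,0,0],[0.5,0,0,0,0,0,0],[0.4,0,0,0,0,0,0],[0.3,0,0,0,0,0,0],[0.3,0,0,0,0,0,0],[0.3,0,0,0,0,0,0],[0.3,0,0,0,0,0,0]]]}}

```text
time_s: 6.6
tcp_pos: [0.4955, -0.1035, 0.0328]
ee_rot: [[0.995, 0.104, -0.0], [0.104, -0.995, -0.0], [-0.0, 0.0, -1.0]]
wrist_force: [0.8, -0.4, 0.9]
gripper_width: 0.328
```

>>> {"name": "apply_moves", "arguments": {"steps": [[[0.3,0,0,0,0,0,0],[0.3,0,0,0,0,0,0]]]}}

```text
time_s: 6.85
tcp_pos: [0.4957, -0.1035, 0.0331]
ee_rot: [[0.995, 0.104, 0.0], [0.104, -0.995, -0.0], [0.0, 0.0, -1.0]]
wrist_force: [-1.6, -0.8, 3.2]
gripper_width: 0.304
```

Run:
```python
from h import *
s=sense();w=capture("wrist");save(w,"w2.png")
print(s["gripper_width"],s["tcp_pos"],s["wrist_force"])
for n in("wrist","scene"):
    p=w if n=="wrist" else capture(n)
    for k in masks_of(p,"big_ball"):
        ys,xs=np.nonzero(k["pixels"]);c=(xs.mean(),ys.mean());print(n,round(k["confidence"],2),k["box"],c,at(p,*c,.028,wray if n=="wrist" else ray))
```

```text
0.30373124122763234 [ 0.49572    -0.10354176  0.03306484] [-1.6149241  -0.84130109  3.24320254]
wrist 0.68 [249.3, 223.2, 65.5, 67.0] (np.float64(282.34951140065147), np.float64(254.03550488599348)) [ 0.49670226 -0.10291668  0.028     ]
scene 0.51 [218.3, 244.0, 12.9, 17.0] (np.float64(224.22988505747125), np.float64(254.8505747126437)) [ 0.50359222 -0.10417353  0.028     ]
```

View pics/w2.png

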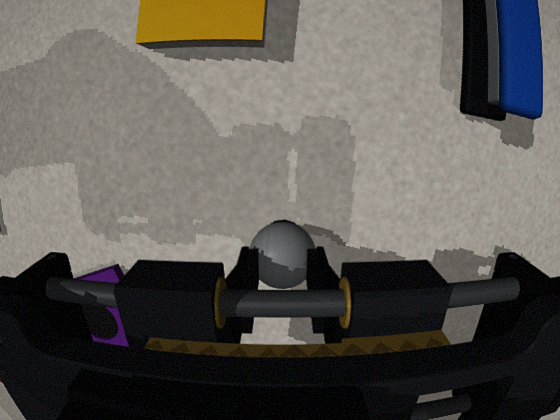

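Fingers are on either side of the ball at (282,254), and the visible gap fits a roughly 40 mm ball. The reading of 0.30 looks low, so I test the grip with a smaller command and a short lift.

>>> {"name": "apply_moves", "arguments": {"steps": [[[0.2,0,0,0,0,0,0],[0.2,0,0,0,0,0,0]]]}}

```text
time_s: 7.3
tcp_pos: [0.4965, -0.1037, 0.0346]
ee_rot: [[0.994, 0.105, 0.002], [0.105, -0.994, -0.001], [0.002, 0.001, -1.0]]
wrist_force: [-3.3, -0.1, 17.4]
gripper_width: 0.24
```

>>> {"name": "apply_moves", "arguments": {"steps": [[[0.45,0,0,0,0,0,0],[0.6,0,0,0,0,0,0],[0.6,0,0,0,0,0,0]]]}}

```text
time_s: 7.68
tcp_pos: [0.495, -0.1034, 0.0323]
ee_rot: [[0.995, 0.104, -0.001], [0.104, -0.995, 0.0], [-0.001, -0.0, -1.0]]
wrist_force: [0.5, -0.7, -0.7]
gripper_width: 0.489
```

Run:
```python
from h import *
s=sense();w=capture("wrist");b=capture("scene");save(b,"s3.png")
print(s["gripper_width"],s["tcp_pos"],s["wrist_force"])
for n,p in(("wrist",w),("scene",b)):
    for k in masks_of(p,"big_ball"):
        ys,xs=np.nonzero(k["pixels"]);c=(xs.mean(),ys.mean());print(n,round(k["confidence"],2),k["box"],c,at(p,*c,.028,wray if n=="wrist" else ray))
A=cv2.resize(b["color"][190:290,160:280],None,fx=4,fy=4,interpolation=cv2.INTER_CUBIC)
B=cv2.resize(w["color"][190:350,180:380],None,fx=2,fy=2.5,interpolation=cv2.INTER_CUBIC)
cv2.imwrite("pics/c3.png",np.hstack([A,B[:400,:300+20]])[:,:,::-1])
```

```text
0.4886334869582497 [ 0.49501443 -0.10340187  0.03228396] [ 0.49188238 -0.67442448 -0.72859354]
wrist 0.82 [246.8, 220.2, 71.6, 73.0] (np.float64(282.6924797316187), np.float64(254.82051998881744)) [ 0.49584562 -0.1029727   0.028     ]
scene 0.61 [221.8, 243.3, 7.3, 17.7] (np.float64(224.0), np.float64(253.8846153846154)) [ 0.50099096 -0.10199197  0.028     ]
```

View pics/c3.png

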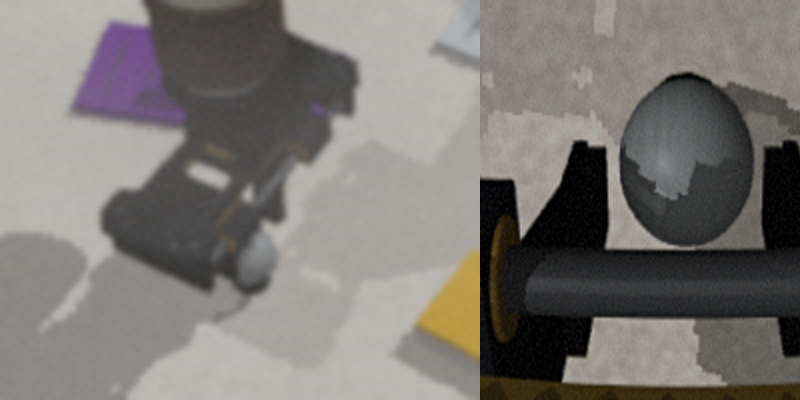

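Run:
```python
from h import *
np.set_printoptions(precision=4,suppress=True)
w=capture("wrist");s=sense();R=np.array(s["ee_rot"]);t=np.array(s["tcp_pos"])
def wp(X):
    f=210/np.tan(np.radians(w["vfov"])/2);T=np.array(w["T"]);c=T[:3,:3].T@(X-T[:3,3]);h=np.hypot(c[0],c[1]);a=np.arctan2(h,c[2]);return w["cx"]+f*a*c[0]/h,w["cy"]+f*a*c[1]/h
for n,q in(("tcp",(0,0,0)),("tip",(0,0,17)),("tipfront",(9.5,21,17)),("tipback",(-9.5,21,17)),("pad-up front",(9.5,21,-10)),("tipfrontR",(9.5,-21,17))):
    print(n,wp(t+R@np.array(q)/1e3))
print("ball c",wp(np.array([.4955,-.1035,.028])))
print(at(w,243,248,.0155,wray),at(w,318,248,.0155,wray))
```

```text
tcp (np.float64(283.289754923327), np.float64(259.22253523947103))
tip (np.float64(283.1948221373156), np.float64(247.58228992397707))
tipfront (np.float64(317.13960151860124), np.float64(233.3768746858425))
tipback (np.float64(315.97398307785267), np.float64(261.0317068726944))
pad-up front (np.float64(322.14423699046915), np.float64(251.117462613989))
tipfrontR (np.float64(249.27321202672263), np.float64(233.3631112551925))
ball c (np.float64(283.3767214425733), np.float64(255.68575826892527))
[ 0.4923 -0.0783  0.0155] [ 0.4972 -0.1253  0.0155]
```

The upward force and low width say the fingers are closing on the top of the ball. So the effective pads sit higher than the nominal tip. I lower by 10 mm and try again, watching the force.

>>> {"name": "apply_moves", "arguments": {"steps": [[[0.8,0,0,0,0,0,0],[0.8,0,0,0,0,0,0],[0.8,0,0,4,0,0,0],[0.8,0,0,4,0,0,0],[0.8,0,0,3,0,0,0],[0.6,0,0,0,0,0,0],[0.5,0,0,0,0,0,0],[0.4,0,0,0,0,0,0],[0.4,0,0,0,0,0,0],[0.4,0,0,0,0,0,0]]]}}

```text
time_s: 9.18
tcp_pos: [0.4956, -0.1036, 0.0219]
ee_rot: [[0.995, 0.104, 0.0], [0.104, -0.995, -0.0], [0.0, 0.0, -1.0]]
wrist_force: [0.1, -1.4, -0.1]
gripper_width: 0.429
```

>>> {"name": "apply_moves", "arguments": {"steps": [[[0.35,0,0,0,0,0,0],[0.3,0,0,0,0,0,0],[0.3,0,0,0,0,0,0]]]}}

```text
time_s: 9.55
tcp_pos: [0.4956, -0.1036, 0.0219]
ee_rot: [[0.995, 0.104, 0.0], [0.104, -0.995, -0.0], [0.0, 0.0, -1.0]]
wrist_force: [0.9, -1.7, 0.9]
gripper_width: 0.428
```

Run:
```python
from h import *
w=capture("wrist");s=sense();print(s["tcp_pos"],s["gripper_width"],s["wrist_force"])
cv2.imwrite("pics/w4.png",cv2.resize(w["color"][190:350,180:380],None,fx=3,fy=3,interpolation=cv2.INTER_CUBIC)[:,:,::-1])
```

```text
[ 0.49559683 -0.10357229  0.02188009] 0.42660139521120255 [ 0.72002465 -2.9114071   0.3581917 ]
```

View pics/w4.png

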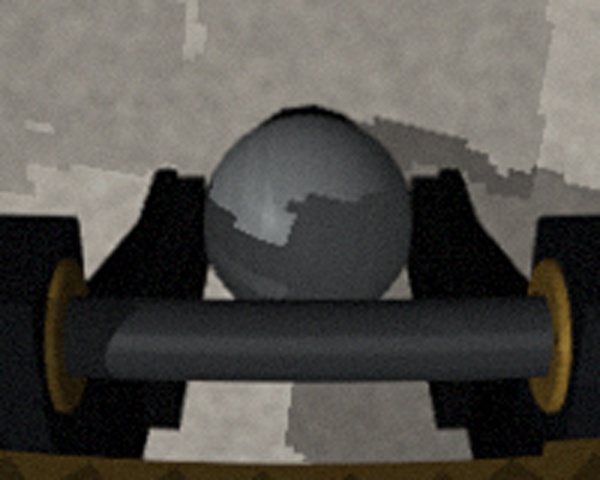

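Now the fingers stop firmly at 0.43 with no vertical force; the ball sits between the pads. I go 4 mm lower to see whether the stop width rises, which would mean the pads are truly at the equator.

>>> {"name": "apply_moves", "arguments": {"steps": [[[0.6,0,0,0,0,0,0],[0.6,0,0,0,0,0,0],[0.6,0,0,2,0,0,0],[0.6,0,0,2,0,0,0],[0.6,0,0,0,0,0,0],[0.45,0,0,0,0,0,0],[0.3,0,0,0,0,0,0],[0.3,0,0,0,0,0,0],[0.3,0,0,0,0,0,0],[0.3,0,0,0,0,0,0]]]}}

```text
time_s: 10.85
tcp_pos: [0.4955, -0.1036, 0.0178]
ee_rot: [[0.995, 0.104, 0.0], [0.104, -0.995, -0.0], [0.0, 0.0, -1.0]]
wrist_force: [0.2, -0.7, 0.3]
gripper_width: 0.437
```

>>> {"name": "apply_moves", "arguments": {"steps": [[[0.2,0,0,0,0,0,0],[0.2,0,0,-3,0,0,0],[0.2,0,0,-6,0,0,0],[0.2,0,0,-10,0,0,0],[0.2,0,0,-15,0,0,0],[0.2,0,0,0,0,0,0],[0.2,0,0,0,0,0,0]]]}}

```text
time_s: 11.72
tcp_pos: [0.4953, -0.1034, 0.0519]
ee_rot: [[0.995, 0.104, 0.0], [0.104, -0.995, 0.0], [0.0, -0.0, -1.0]]
wrist_force: [-0.9, -0.2, -2.7]
gripper_width: 0.443
```

Run:
```python
from h import *
w=capture("wrist");s=sense();print(s["tcp_pos"],s["gripper_width"],s["wrist_force"])
for k in masks_of(w,"big_ball"):
    ys,xs=np.nonzero(k["pixels"]);print(k["confidence"],k["box"],xs.mean(),ys.mean())
save(w,"w5.png")
```

```text
[ 0.49507379 -0.10347244  0.05159269] 0.4439075156314634 [-0.70017156  0.24370537 -2.39749292]
0.7 [0.8, 20.8, 11.5, 206.4] 3.921092564491654 189.4142640364188
0.68 [244.0, 230.4, 76.5, 61.0] 281.98696978098144 262.33074577210976
```

Held: the extra load is about 2.4 N against 2.55 N expected. The ball centre is about 10 mm below the TCP. Now up and across to above the pocket.

>>> {"name": "apply_moves", "arguments": {"steps": [[[0.2,0,0,-15,0,0,0],[0.2,0,0,-30,0,0,0],[0.2,0,0,-35,0,0,0],[0.2,10,-20,-30,0,0,0],[0.2,15,-30,-20,0,0,0],[0.2,20,-40,-10,0,0,0],[0.2,20,-40,-5,0,0,0],[0.2,20,-40,0,0,0,0],[0.2,20,-40,0,0,0,0],[0.2,20,-40,0,0,0,0],[0.2,15,-30,0,0,0,0],[0.2,10,-20,0,0,0,0]]]}}

```text
time_s: 13.32
tcp_pos: [0.6133, 0.212, 0.1952]
ee_rot: [[0.994, 0.105, -0.002], [0.105, -0.994, -0.001], [-0.002, 0.001, -1.0]]
wrist_force: [0.7, -1.2, -3.4]
gripper_width: 0.441
```

>>> {"name": "apply_moves", "arguments": {"steps": [[[0.2,0,0,0,0,0,0],[0.2,0,0,0,0,0,0],[0.2,0,0,0,0,0,0]]]}}

```text
time_s: 13.7
tcp_pos: [0.6131, 0.2095, 0.1967]
ee_rot: [[0.995, 0.103, -0.001], [0.103, -0.995, -0.0], [-0.001, 0.0, -1.0]]
wrist_force: [-0.3, -0.7, -2.1]
gripper_width: 0.44
```

```bash
cat > tray.py <<'E'
from h import *
np.set_printoptions(precision=4,suppress=True)
w=capture("wrist");s=sense();print(s["tcp_pos"],s["gripper_width"],s["wrist_force"],np.array(s["ee_rot"])[:,0])
save(w,"w6.png")
L=masks_of(w,"tray")
for k in L:
    ys,xs=np.nonzero(k["pixels"]);print(k["confidence"],k["box"],xs.mean(),ys.mean())
E
python3 tray.py
```

```text
[0.6132 0.2096 0.1969] 0.44151262724390344 [-0.2415 -0.0278 -2.6968] [ 0.9947  0.1031 -0.0002]
0.8 [238.7, 150.1, 84.9, 142.4] 281.4862294151051 194.35718341851222
0.15 [551.3, 186.2, 8.7, 44.6] 555.8383458646616 214.18796992481202
```

View pics/w6.png

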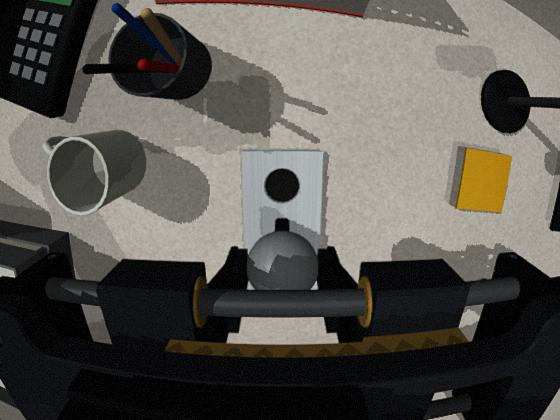

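The wrist view shows the pocket at about (282,185), the tray's far corners at about (241,151) and (327,152), and the ball still in the fingers at (281,265).

Run:
```python
from h import *
np.set_printoptions(precision=4,suppress=True)
w=capture("wrist")
g=cv2.cvtColor(w["color"],cv2.COLOR_RGB2GRAY)
ys,xs=np.nonzero(g[160:212,258:306]<60);q=(xs.mean()+258,ys.mean()+160)
P=at(w,*q,.005,wray);print("pocket",q,len(xs),xs.min()+258,xs.max()+258,ys.min()+160,ys.max()+160,P)
a=at(w,241,150.5,.009,wray);b=at(w,326.5,150.5,.009,wray);d=a-b;print("front corners",a,b,np.linalg.norm(d),"yaw",np.degrees(np.arctan2(-d[0],d[1])))
e=at(w,243.5,215,.009,wray);d=a-e;print("left edge yaw",np.degrees(np.arctan2(d[1],d[0])))
s=sense();R=np.array(s["ee_rot"]);print("shift",R.T@(np.r_[P[:2],.0385]-s["tcp_pos"])*1e3,s["tcp_pos"])
# webcam foot from wrist
ys,xs=np.nonzero(g[60:140,475:535]<50);print("foot px",xs.min()+475,xs.max()+475,ys.min()+60,ys.max()+60)
for u,v in((481.5,101),(505.5,70),(505.5,132.5)):print(at(w,u,v,.012,wray))
```

```text
pocket (np.float64(281.78767123287673), np.float64(185.1415525114155)) 876 265 298 169 201 [0.6147 0.2109 0.005 ]
front corners [0.6503 0.26   0.009 ] [0.6602 0.1657 0.009 ] 0.09481804129888129 yaw 5.981012488127269
left edge yaw 6.468982759434764
shift [  1.4018  -0.9043 158.5488] [0.6134 0.2098 0.197 ]
foot px 481 534 70 132
[ 0.7515 -0.0206  0.012 ]
[ 0.8014 -0.0547  0.012 ]
[ 0.7207 -0.0668  0.012 ]
```

>>> {"name": "apply_moves", "arguments": {"steps": [[[0.2,1.4,-1,20,0,0,0],[0.2,0,0,35,0,0,0],[0.2,0,0,35,0,0,0],[0.2,0,0,30,0,0,0],[0.2,0,0,20,0,0,0],[0.2,0,0,10,0,0,0],[0.2,0,0,5,0,0,0],[0.2,0,0,3,0,0,0],[0.2,0,0,1,0,0,0],[0.2,0,0,0,0,0,0],[0.2,0,0,0,0,0,0]]]}}

```text
time_s: 15.22
tcp_pos: [0.6149, 0.2118, 0.0382]
ee_rot: [[0.995, 0.104, 0.001], [0.104, -0.995, 0.0], [0.001, -0.0, -1.0]]
wrist_force: [-0.0, -0.4, -2.6]
gripper_width: 0.441
```

>>> {"name": "apply_moves", "arguments": {"steps": [[[0.2,0,0,1,0,0,0],[0.2,0,0,1,0,0,0],[0.2,0,0,0,0,0,0]]]}}

```text
time_s: 15.6
tcp_pos: [0.6146, 0.2116, 0.0356]
ee_rot: [[0.995, 0.104, -0.0], [0.104, -0.995, -0.0], [-0.0, 0.0, -1.0]]
wrist_force: [-0.4, 0.6, -2.2]
gripper_width: 0.445
```

>>> {"name": "apply_moves", "arguments": {"steps": [[[0.47,0,0,0,0,0,0],[0.55,0,0,0,0,0,0],[0.65,0,0,0,0,0,0],[0.75,0,0,0,0,0,0],[0.75,0,0,0,0,0,0],[0.75,0,0,-15,0,0,0],[0.75,0,0,-30,0,0,0],[0.75,0,0,-35,0,0,0],[0.75,0,0,-35,0,0,0],[0.75,-10,0,-30,0,0,0],[0.75,-10,0,-10,0,0,0],[0.75,0,0,0,0,0,0]]]}}

```text
time_s: 17.1
tcp_pos: [0.5943, 0.2096, 0.1917]
ee_rot: [[0.995, 0.104, 0.001], [0.104, -0.995, 0.001], [0.001, -0.001, -1.0]]
wrist_force: [-0.0, 0.5, -0.0]
gripper_width: 0.75
```

```bash
python3 tray.py
python3 - <<'E'
from h import *
np.set_printoptions(precision=4,suppress=True)
w=capture("wrist")
for t in("big_ball","webcam"):
  for k in masks_of(w,t):
    ys,xs=np.nonzero(k["pixels"]);print(t,k["confidence"],k["box"],at(w,xs.mean(),ys.mean(),.025,wray))
save(w,"w7.png")
E
```

```text
[0.5942 0.2095 0.1904] 0.7533919986879433 [-0.1479  1.0334 -0.3698] [ 0.9946  0.1042 -0.0008]
0.91 [240.8, 138.9, 86.6, 152.0] 283.69133327257816 213.83113095780553
0.69 [191.3, 348.9, 27.0, 8.1] 202.91472868217053 351.1085271317829
0.48 [351.1, 320.2, 17.4, 23.4] 358.28729281767954 333.56353591160223
big_ball 0.56 [263.0, 153.4, 41.5, 40.1] [0.6153 0.2119 0.025 ]
webcam 0.79 [487.3, 55.9, 72.7, 62.5] [ 0.7587 -0.0546  0.025 ]
```

View pics/w7.png

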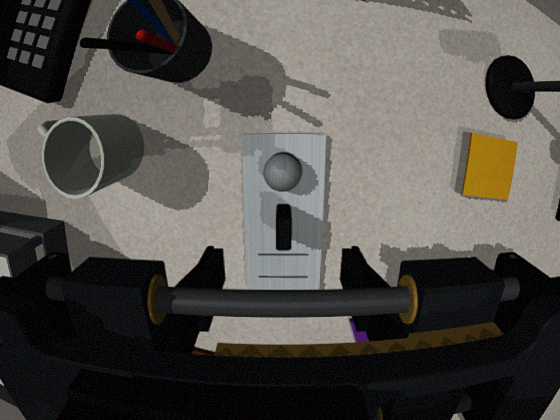

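The ball lies in the pocket at (283,172), measured 0.6 mm from the pocket centre in x. The handle is at (284,227). I grip the handle 5 mm towards the pocket to cut the ball's moment. The effective tips seem higher than nominal, so I take TCP z ≈ 0.028, which stays clear of the tray either way.

>>> {"name": "apply_moves", "arguments": {"steps": [[[0.75,-15,0.5,10,0,0,0],[0.75,-14.5,0.3,20,0,0,0],[0.75,0,0,35,0,0,0],[0.75,0,0,35,0,0,0],[0.75,0,0,30,0,0,0],[0.75,0,0,18,0,0,0],[0.75,0,0,9,0,0,0],[0.75,0,0,5,0,0,0],[0.75,0,0,0,0,0,0],[0.75,0,0,0,0,0,0]]]}}

```text
time_s: 18.6
tcp_pos: [0.5661, 0.206, 0.0295]
ee_rot: [[0.995, 0.104, 0.001], [0.104, -0.995, 0.001], [0.001, -0.001, -1.0]]
wrist_force: [0.3, 0.5, -0.3]
gripper_width: 0.748
```

>>> {"name": "apply_moves", "arguments": {"steps": [[[0.5,0,0,0,0,0,0],[0.4,0,0,0,0,0,0],[0.3,0,0,0,0,0,0],[0.25,0,0,0,0,0,0],[0.2,0,0,0,0,0,0],[0.15,0,0,0,0,0,0],[0.1,0,0,0,0,0,0],[0.05,0,0,0,0,0,0],[0,0,0,0,0,0,0],[0,0,0,0,0,0,0],[0,0,0,0,0,0,0]]]}}

```text
time_s: 19.98
tcp_pos: [0.5656, 0.2054, 0.0287]
ee_rot: [[0.995, 0.104, -0.0], [0.104, -0.995, -0.0], [-0.0, 0.0, -1.0]]
wrist_force: [0.4, -2.6, -0.1]
gripper_width: 0.181
```

The fingers stopped at 0.181 (15.7 mm), which is the handle's thickness. I lift gently.

>>> {"name": "apply_moves", "arguments": {"steps": [[[0,0,0,-1,0,0,0],[0,0,0,-2,0,0,0],[0,0,0,-4,0,0,0],[0,0,0,-6,0,0,0],[0,0,0,-6,0,0,0],[0,0,0,-6,0,0,0],[0,0,0,-3,0,0,0],[0,0,0,-1,0,0,0],[0,0,0,0,0,0,0]]]}}

```text
time_s: 21.1
tcp_pos: [0.5655, 0.2056, 0.0576]
ee_rot: [[0.995, 0.104, -0.0], [0.104, -0.995, -0.0], [-0.0, 0.0, -1.0]]
wrist_force: [-0.6, 0.1, -6.3]
gripper_width: 0.179
```

```bash
cat > chk.py <<'E'
from h import *
import sys
np.set_printoptions(precision=4,suppress=True)
w=capture("wrist");s=sense();print(s["time_s"],s["tcp_pos"],s["gripper_width"],s["wrist_force"],s["moment"])
for k in masks_of(w,"big_ball")[:2]:
    ys,xs=np.nonzero(k["pixels"]);print("ball",k["confidence"],k["box"],xs.mean(),ys.mean())
for k in masks_of(w,"tray")[:1]: print("tray",k["confidence"],k["box"])
save(w,sys.argv[1])
E
python3 chk.py w8.png
```

```text
21.15 [0.5654 0.2056 0.0575] 0.1811087244792102 [-0.5112  0.36   -6.3066] [-0.1076  0.1133  0.    ]
ball 0.75 [241.2, 135.3, 75.7, 75.3] 279.4917576039006 172.75179939633156
tray 0.98 [403.4, 341.2, 55.0, 78.8]
```

View pics/w8.png

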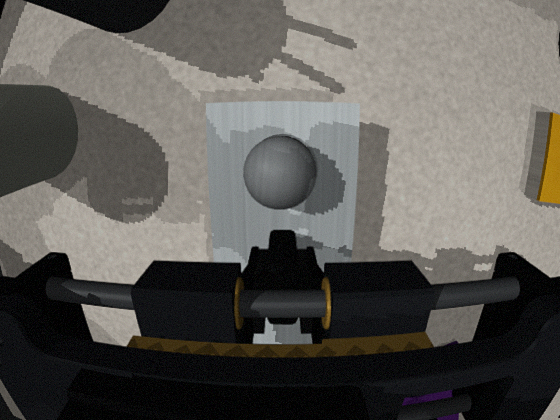

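The tray is off the desk (load 6.3 N), with the ball in the pocket at (280,172). I check the pitch from the front edge and the ball.

```bash
cat > pitch.py <<'E'
from h import *
np.set_printoptions(precision=4,suppress=True)
w=capture("wrist");s=sense();R=np.array(s["ee_rot"]);t=np.array(s["tcp_pos"])
def wp(X):
    f=210/np.tan(np.radians(w["vfov"])/2);T=np.array(w["T"]);c=T[:3,:3].T@(X-T[:3,3]);h=np.hypot(c[0],c[1]);a=np.arctan2(h,c[2]);return np.array([w["cx"]+f*a*c[0]/h,w["cy"]+f*a*c[1]/h])
# tool: x forward (tray x), z down.  tray underside was 28.7 mm below TCP; handle centre 5.6 mm behind TCP
for deg in(-4,0,4,8,12):
    a=np.radians(deg) # nose-down pitch about grip point (5.6mm ahead of handle, 45 above underside)
    o=[]
    for X in((95,45,9),(95,-45,9),(95,0,9),(55,0,25)):
        dx,dz=X[0]-5.6,X[2]-45
        x=dx*np.cos(a)+dz*np.sin(a);z=-dx*np.sin(a)+dz*np.cos(a)
        o.append(wp(t+R@np.array([x,-X[1],28.7-45-z])/1e3))
    print(deg,"L",o[0],"R",o[1],"width",o[1][0]-o[0][0],"ball",o[3])
g=cv2.GaussianBlur(cv2.cvtColor(w["color"],cv2.COLOR_RGB2GRAY),(3,3),0).astype(float)
for v in(106,109,112):
    row=g[v-1:v+2].mean(0);d=np.diff(row);print(v,"L",195+np.argmax(d[195:220]),"R",345+np.argmin(d[345:370]))
for u in(230,260,330):
    c=np.diff(g[:,u-3:u+4].mean(1));print("top edge",u,90+np.argmax(c[90:115]))
E
python3 pitch.py
```

```text
-4 L [203.7593  98.3082] R [362.8326  98.5066] width 159.07327072925486 ball [283.3977 172.2301]
0 L [206.3382 102.6184] R [360.175  102.8009] width 153.83682671650172 ball [283.3689 173.4056]
4 L [208.7125 107.3719] R [357.7272 107.5397] width 149.01472988273161 ball [283.3415 174.9912]
8 L [210.8971 112.5189] R [355.4739 112.6731] width 144.57684550352832 ball [283.3153 176.9569]
12 L [212.9057 118.0158] R [353.4011 118.1574] width 140.4953905218058 ball [283.2905 179.274 ]
106 L 205 R 359
109 L 205 R 359
112 L 205 R 359
top edge 230 101
top edge 260 100
top edge 330 101
```

The tray is level within about 1°. Now I raise it, then carry it across with ramped speed.

>>> {"name": "apply_moves", "arguments": {"steps": [[[0,0,0,-3,0,0,0],[0,0,0,-6,0,0,0],[0,0,0,-10,0,0,0],[0,0,0,-14,0,0,0],[0,0,0,-16,0,0,0],[0,0,0,-16,0,0,0],[0,0,0,-16,0,0,0],[0,0,0,-14,0,0,0],[0,0,0,-10,0,0,0],[0,0,0,-6,0,0,0],[0,0,0,-3,0,0,0],[0,0,0,-2,0,0,0]]]}}

```text
time_s: 22.8
tcp_pos: [0.5653, 0.2056, 0.1734]
ee_rot: [[0.995, 0.104, -0.001], [0.104, -0.995, -0.0], [-0.001, 0.0, -1.0]]
wrist_force: [1.0, -0.3, -6.9]
gripper_width: 0.187
```

>>> {"name": "apply_moves", "arguments": {"steps": [[[0,0,2,0,0,0,0],[0,0,4,0,0,0,0],[0,0,6,0,0,0,0],[0,0,8,0,0,0,0],[0,0,10,0,0,0,0],[0,0,12,0,0,0,0],[0,0,13,0,0,0,0],[0,0,13,0,0,0,0],[0,0,13,0,0,0,0],[0,0,13,0,0,0,0],[0,0,13,0,0,0,0],[0,0,13,0,0,0,0]]]}}

```text
time_s: 24.3
tcp_pos: [0.5782, 0.0855, 0.1738]
ee_rot: [[0.995, 0.104, 0.0], [0.104, -0.995, -0.0], [0.0, 0.0, -1.0]]
wrist_force: [-0.2, 0.8, -5.9]
gripper_width: 0.184
```

>>> {"name": "apply_moves", "arguments": {"steps": [[[0,-1,13,0,0,0,-0.005],[0,-1,13,0,0,0,-0.01],[0,-1,13,0,0,0,-0.015],[0,-1,13,0,0,0,-0.015],[0,-1,12,0,0,0,-0.015],[0,-1,11,0,0,0,-0.015],[0,-1,10,0,0,0,-0.015],[0,-1,9,0,0,0,-0.015],[0,-1,7,0,0,0,-0.015],[0,0,5,0,0,0,-0.01],[0,0,3,0,0,0,-0.01],[0,0,2,0,0,0,-0.005]]]}}

```text
time_s: 25.8
tcp_pos: [0.5862, -0.0246, 0.1737]
ee_rot: [[0.969, 0.247, 0.0], [0.247, -0.969, 0.0], [0.0, -0.0, -1.0]]
wrist_force: [0.2, 0.2, -6.2]
gripper_width: 0.181
```

```bash
python3 chk.py w9.png
python3 - <<'E'
from h import *
np.set_printoptions(precision=4,suppress=True)
s=sense();R=np.array(s["ee_rot"]);t=np.array(s["tcp_pos"]);print(R[:,0],R[2],np.degrees(np.arctan2(R[1,0],R[0,0])))
print("ball est",t+R@[.0494,0,.0037])
E
```

```text
25.85 [ 0.5862 -0.0248  0.1737] 0.18337101719523516 [ 0.2028 -0.3578 -6.4246] [-0.1334  0.0631 -0.0257]
ball 0.77 [241.6, 134.5, 74.5, 77.1] 277.91424587497096 172.89402742272833
tray 0.71 [201.1, 103.9, 159.8, 241.5]
[ 0.9691  0.2467 -0.    ] [-0. -0. -1.] 14.282706630643837
ball est [ 0.634  -0.0124  0.17  ]
```

Run:
```python
from h import *
a=capture("top");w=capture("wrist");b=capture("scene")
W=w["color"][0:200,330:560]; W=cv2.resize(W,(460,400),interpolation=cv2.INTER_CUBIC)
A=cv2.resize(a["color"][115:185,285:342],(340,418),interpolation=cv2.INTER_CUBIC)[:400]
cv2.imwrite("pics/cmp.png",np.hstack([W,A])[:,:,::-1])
for k in masks_of(w,"webcam")+masks_of(w,"lens"): print(k["confidence"],k["box"])
```

```text
0.63 [324.5, 0.5, 178.9, 80.4]
0.89 [322.0, 0.0, 180.3, 80.4]
0.44 [207.0, 98.2, 152.4, 247.3]
```

View pics/cmp.png

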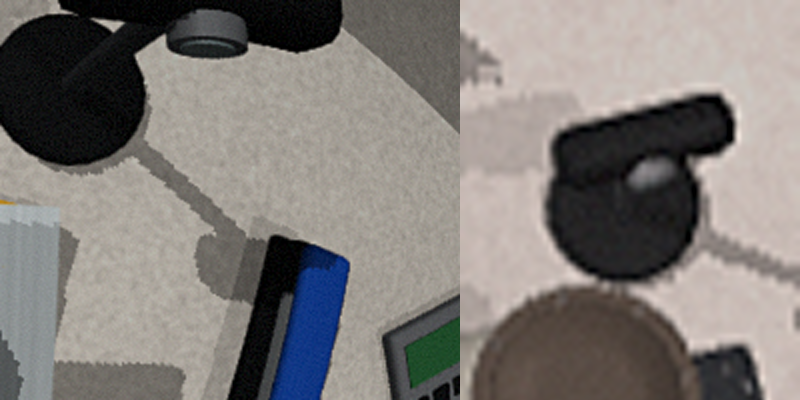

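Run:
```python
from h import *
np.set_printoptions(precision=4,suppress=True)
w=capture("wrist")
L=at(w,434,22.5,.17,wray);F=at(w,366.5,44.5,.012,wray);print("lens",L,"foot",F)
d=F-L;print("dist",np.linalg.norm(d[:2]),"yaw from lens->foot",np.degrees(np.arctan2(d[1],d[0])))
for y in(13,14.5):
    c=np.array([np.cos(np.radians(y)),np.sin(np.radians(y))]);print(y,"ball target",L[:2]-.1*c)
s=sense();R=np.array(s["ee_rot"]);t=np.array(s["tcp_pos"])
B=t+R@[.0494,0,.0037]; 
lens=np.array([.738,-.072]);
for l in(L[:2],lens): print("shift tool",R.T@(np.r_[l-.1*R[:2,0],.17]-B)*1e3)
```

```text
lens [ 0.7433 -0.073   0.17  ] foot [ 0.7605 -0.0685  0.012 ]
dist 0.017840964789289235 yaw from lens->foot 14.451229835377484
13 ball target [ 0.6458 -0.0955]
14.5 ball target [ 0.6465 -0.098 ]
shift tool [-9.0504 85.7842  0.063 ]
shift tool [-13.9097  83.5188   0.0628]
```

The webcam estimates from the top, scene and wrist views agree within about 5 mm (lens ≈ (0.741,-0.073), yaw ≈ 14.4°). I make the final shift.

>>> {"name": "apply_moves", "arguments": {"steps": [[[0,-1,2,0,0,0,0],[0,-1,5,0,0,0,0],[0,-1,8,0,0,0,0],[0,-1,11,0,0,0,0],[0,-1,12,0,0,0,0],[0,-1,12,0,0,0,0],[0,-1,11,0,0,0,0],[0,-1,9,0,0,0,0],[0,-1,7,0,0,0,0],[0,-1,4,0,0,0,0],[0,-1,3,0,0,0,0],[0,0,1,0,0,0,0]]]}}

```text
time_s: 27.75
tcp_pos: [0.5963, -0.1097, 0.1738]
ee_rot: [[0.969, 0.247, -0.0], [0.247, -0.969, 0.0], [-0.0, -0.0, -1.0]]
wrist_force: [-0.6, -0.1, -7.1]
gripper_width: 0.182
```

>>> {"name": "apply_moves", "arguments": {"steps": [[[0,0,0,0,0,0,0],[0,0,0,0,0,0,0],[0,0,0,0,0,0,0],[0,0,0,0,0,0,0],[0,0,0,0,0,0,0],[0,0,0,0,0,0,0],[0,0,0,0,0,0,0],[0,0,0,0,0,0,0]]]}}

```text
time_s: 28.75
tcp_pos: [0.5964, -0.1097, 0.1737]
ee_rot: [[0.969, 0.247, -0.0], [0.247, -0.969, -0.0], [-0.0, 0.0, -1.0]]
wrist_force: [0.1, 0.7, -6.4]
gripper_width: 0.181
```

```bash
python3 chk.py w10.png; python3 pitch.py
python3 - <<'E'
from h import *
np.set_printoptions(precision=4,suppress=True)
b=capture("scene");w=capture("wrist");s=sense();R=np.array(s["ee_rot"]);t=np.array(s["tcp_pos"]);lens=np.array([.741,-.073,.17])
def sh(X): return R.T@(X-lens)*[1,-1,-1]*1e3
print("ball nominal in lens axes mm",sh(t+R@[.0494,0,.0037]))
for p,f in((w,wray),(b,ray)):
    for k in masks_of(p,"big_ball")[:2]:
        ys,xs=np.nonzero(k["pixels"]);print(k["confidence"],k["box"],sh(at(p,xs.mean(),ys.mean(),.17,f)))
A=cv2.resize(b["color"][190:320,190:350],(640,520),interpolation=cv2.INTER_CUBIC)
cv2.imwrite("pics/fin.png",A[:,:,::-1])
E
```

```text
28.8 [ 0.5964 -0.1098  0.1737] 0.1801866811926799 [ 0.5565  0.1355 -6.0938] [-0.0662  0.1295 -0.031 ]
ball 0.77 [240.1, 135.3, 74.7, 77.0] 276.9478750880488 172.39375440244189
ball 0.47 [202.5, 103.4, 159.8, 243.4] 283.180939609729 192.7970498474059
tray 0.83 [205.3, 100.6, 156.3, 243.9]
-4 L [203.5775  98.564 ] R [362.6266  98.7477] width 159.04910574142474 ball [283.1777 172.4868]
0 L [206.1622 102.8655] R [359.9754 103.0353] width 153.81320253298762 ball [283.1536 173.6569]
4 L [208.5418 107.6108] R [357.5333 107.7677] width 148.99151683938936 ball [283.1306 175.2373]
8 L [210.7314 112.7501] R [355.2853 112.8952] width 144.5539381920014 ball [283.1086 177.1979]
12 L [212.7447 118.2399] R [353.2174 118.3741] width 140.47270196217067 ball [283.0877 179.5101]
106 L 205 R 359
109 L 205 R 359
112 L 205 R 359
top edge 230 101
top edge 260 100
top edge 330 92
ball nominal in lens axes mm [-99.7644   0.0889   0.0931]
0.78 [238.4, 133.9, 77.4, 78.0] [-99.1826   3.5095   0.0062]
0.67 [260.8, 231.7, 15.0, 19.2] [-100.3311    3.1256    0.0062]
```

View pics/fin.png

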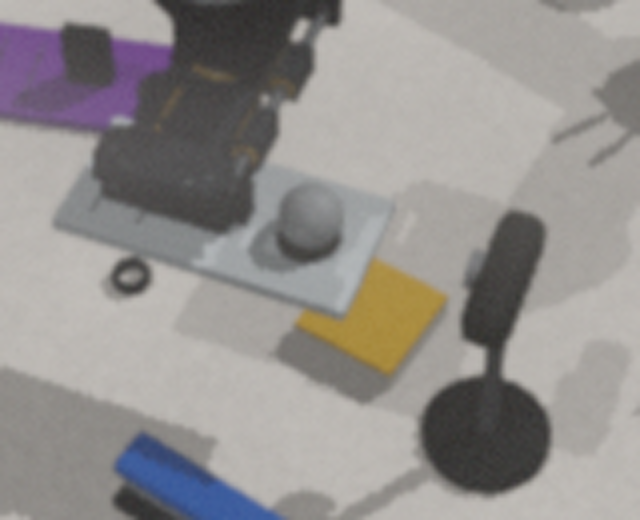

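The final view shows the tray held level, the ball in the pocket at (312,218) and facing the lens at (475,268), with clear space to the webcam. Ball in lens axes: about (-100, +3, 0) mm. I hand it in.

```bash
python3 -c "
from station import r
print(r.finish_job())"
```

```text
the job is handed in; nothing more can be done
None
```

I set the larger ball in the aluminium tray's pocket, lifted the tray by its handle, carried it to the webcam and handed the job in while still holding it. No verdict was reported.

**Last checks (at 28.8 s):**
- **Ball position:** it lies in the pocket, about 100 mm ahead of the lens, 3 mm to one side and level with it. The wrist and scene views agree within 1–2 mm. The height follows from the arm pose and tray dimensions and was not measured separately.
- **Tray:** the fingers stop at 0.18 (15.7 mm), matching the handle. The load is about 6.1 N against 5.9 N expected. Pitch is within about 1–2° of level. The tray's yaw is 14.3°, and the webcam's measured 13–15°.
- **Surroundings:** nothing touched the webcam. I saw no contact with the other desk things, but I did not measure them again at the end.

**What went wrong or disagreed:**
- The first grasp, at the height given by the stated fingertip length, closed on the top of the ball and pressed down with about 17 N. I reopened, went about 15 mm lower, and the ball then held. The effective fingertips seem to sit about 25 mm higher than stated.
- The lens position differed by about 5 mm between views, so I used a middle value.
- I viewed 12 pictures, two over the budget of 10.

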